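# Unlatch the chuck chest with the key that fits

## Task

Three T-handled keys stand in the wooden block. Take the one whose flat blade fits the slot of the chest's latch (not the wide blade, not the round rod), push it well down into the slot and turn it clockwise until the latch is fully turned and its tongue is clear of the lid. Then leave the latch open and put the key aside, blade down, in the metal cup; move the latch only with the key, never with the gripper.

Things in the scene. Friction and masses are not known exactly. Their poses are not given: they have to be found in the camera images.
- key: Fitting key, an upright T, 108 mm tall. Steel blade 28 mm wide (y) x 10 thick (x) x 46 tall, 11 mm shaft, dark wooden bar handle 60 long (x) x 14 wide (y) x 16 tall, its middle 100 mm above the origin (middle of the blade's lower end, z up). Stands 22 mm deep in a well of a block 66 x 240 x 30 mm; 75 mm along y stand look-alikes: 44 mm blade, 12 mm round rod. 0.11 to 0.18 kg.
- keyway (a point): Middle of the slot's mouth, 89 mm above the table, on the steel boss (44 x 60 mm, 22 high) of the latch in front of a low wooden chest; turns with it. Slot 34 mm long (y) x 15 wide (x), 22 deep, solid floor, mouth bevelled 5 mm all round. z up, on the turning axis; the latch's tongue points to +x. The key enters with its x axis along this x axis, either way round.
- latch (a joint): Turn of the latch, rad, growing clockwise seen from above: 0 shut (tongue over the lid), 1.2 the stop, fully open; over 0.9 the tongue is clear of the lid. Starts at 0 to 0.15. Stiff (0.12 N m), stays where it is left. The key has up to 0.2 rad of play in the slot before it drives the latch.
- cup: Empty round metal cup fixed to the table, 75 mm tall, 80 mm across at the rim, wall 3 mm, open upward. Origin: centre of its underside. The key stands or leans in it with its handle above the rim.
There are look-alikes about, which are no part of the job. Leave any pink look-alike of the key alone. Leave any purple look-alike of the cup alone.

How it is judged:
By the outcome, as a careful person would: the job done as asked, in the order asked, and still so for the second after the job is handed in, with the robot touching nothing.
It also fails if it takes over 51 s, if anything falls off the work surface, if the arm or the gripper's body presses on something with over 40 N, if the wrist force passes 120 N, or if a joint passes its speed limit or range.

## Robot

A 7-joint arm with a two-finger parallel gripper is mounted at the origin on the work surface. World frame = base frame: x ahead of the robot, y to its left, z up, the work surface at z = 0. Lengths are in m, angles in rad, forces in N, time in s.
With the tool pointing down it reaches from about 0.4 to 0.875 m from the base axis. Payload 19.3 kg.
Tool frame: the origin (TCP) lies on the centre line of the jaws, within the pads' length; the fingertips stand 8 mm ahead of it and the grasp point (between the pads) lies 11 mm behind it; z points along the fingers, y is the line along which they close (so a half turn about z gives the same grasp; the last joint's range is limited). The gripper opens to 85 mm and grips with 20 to 120 N. Pads are 22 mm wide; open, the fingers measure 114 mm over their backs; the gripper's body (76 mm by 85 mm) begins 54 mm behind the grasp point. The pads swing forward as they close: fully open they stand 13 mm farther back than shut.
Start: joints at [-1.302, 0.521, -0.036, 1.599, 0.021, 1.021, -0.113], TCP at [0.208, 0.589, 0.239] pointing down, gripper open.
Joint ranges: [-2.91, 2.91], [-0.3, 2.13], [-1.5, 1.42], [0.17, 2.43], [-1.26, 4.41], [0.16, 1.93], [-2.52, 2.52]. Speed limits (rad/s): [1.89, 1.89, 2.39, 2.39, 3.01, 3.01, 3.01].

## Interface

Orientations are given as [roll, pitch, yaw] about the fixed x, y, z axes, in that order (R = Rz(yaw) Ry(pitch) Rx(roll)).
In Python, from workcell import status, grab_frame, camera_params, bot, search_frame, silhouettes gives the robot as it stands.
- The arm moves only by the shell command python3 -m creep 'ROWS' [FORCE]. ROWS is JSON, a list of rows, each a list of 5 numbers: the shift along the tool's x, y, z in units of 60 mm (1.0 is 60 mm), then the turn about the tool's z in units of 8 degrees (1.0 is 8 degrees), then the opening, from 0 (shut) to 1 (fully open). In form: [[x, y, z, twist, hand], ...]. A call has 1 to 5 rows; each row is the pose to reach, as a shift and turn from the pose commanded when the call began, along the tool's axes at that moment; what a row does not reach only later rows make up. A row lasts 1/8 s, in which the tool goes at most 62.5 mm and 10.7 degrees, less where a joint would pass 70% of its speed; a pose out of reach is approached as far as the arm can. A call with a gripper value outside its range is refused whole. The fingers move at their own pace and stop on an object; FORCE is the grip in N (left out, the last holds). Time passes only in rows, so rows that repeat a pose let the fingers close. It gives the time, the measured TCP pose, the force, the opening and the grip force at its end, in the units of the state.
- status.observe(): the state, without advancing time (a new reading comes with each control period).
- grab_frame(name): name is "side" or "top" or "wrist"; returns the picture (400x640x3 uint8, blue, green, red); there is no depth.
- camera_params(name): a dict with "K" (3x3 intrinsics, pixels), "rvec" (rotation vector, rad) and "tvec" (3), from world to camera coordinates, as OpenCV has them; the wrist camera has in their place "tool_from_camera" (4x4, takes a point from camera to tool coordinates, whose origin is the TCP and whose axes are the flange's). Camera axes: x right, y down, z forward; pixel columns grow to the right and rows downward; lengths in m; the calibration is good to about 2 mm. The wrist camera is an equidistant fisheye: a pixel r from the principal point sees the ray r / f radians off the axis. A picture is of the moment at which its call begins: read the wrist's pose just before it. camera_params takes no time and is no camera call.
- bot.job_done(): hands the job in; it is judged then, once.
Trained networks look in the newest picture that a camera, given by its name, has taken for a name from the list of things; names that differ only in an ending like _2 or _b are one class to them, and where a whole thing is asked for, a point or a joint stands for the part that bears it (a point fixed in the world has none). Each returns a list of dicts, best first, with "p" (0 to 1); they miss things now and then, are a little off and sometimes report something else, mostly with a low value. They report only what shows in the picture. A call takes as long as a camera call. They do not tell look-alikes from the thing itself.
- search_frame(camera, name): "extent" ([left, top, right, bottom] as shares, 0 to 1, of the picture: columns of its width, rows of its height, round what is visible of it).
- silhouettes(camera, name): "mask" (400x640 bool, what is visible of it) and "extent" ([left, top, right, bottom] as shares, 0 to 1, of the picture: columns of its width, rows of its height, round what is visible of it).
The state is a dict: "clock": time; "qpos": joint angles; "qd": joint speeds; "joint_efforts": joint torques, N m; "position": TCP position; "tool_rot": TCP orientation; "force": force on the tool from outside, world axes, zero at the start; "moment": the same for the moment, N m; "grip_width": finger opening in m; "finger_force": force on a finger pad.
Only numpy, scipy, OpenCV 4.12 (cv2) and the standard library are available. Lean on these libraries where they do the work, as an engineer would, in place of code of your own. Each camera call takes 0.05 s, during which the arm holds its last target. There are 200 camera calls.

## Working session

There is one attempt and no reset: what is moved stays moved. The work goes in short steps, Python scripts to look and compute and a shell command to move; the robot and the scene stay as the last step left them, time stands still between calls to the robot, and variables do not carry over. Pictures are saved under pics/ and viewed, at most 10 in all, crops included, and the job is handed in when it is done.

```bash
mkdir -p pics; ls; cat > h.py <<'E'
import numpy as np, cv2
from workcell import status, grab_frame, camera_params, bot, search_frame, silhouettes
from scipy.spatial.transform import Rotation as Ro
def ray(cam,px,st=None):
    p=camera_params(cam);K=np.array(p["K"]);px=np.array(px,float)
    if cam!="wrist":
        R=cv2.Rodrigues(np.array(p["rvec"],float))[0];t=np.array(p["tvec"],float).ravel()
        d=R.T@np.linalg.solve(K,[px[0],px[1],1]);return -R.T@t,d/np.linalg.norm(d)
    a=(px[0]-K[0,2])/K[0,0];b=(px[1]-K[1,2])/K[1,1];r=np.hypot(a,b)
    d=np.array([a/r*np.sin(r),b/r*np.sin(r),np.cos(r)]) if r>0 else np.array([0,0,1.])
    T=np.array(p["tool_from_camera"]);Rt=Ro.from_euler('xyz',st["tool_rot"]).as_matrix()
    return Rt@T[:3,3]+st["position"],Rt@T[:3,:3]@d
def proj(cam,X,st=None):
    p=camera_params(cam);K=np.array(p["K"]);X=np.array(X,float)
    if cam!="wrist": return cv2.projectPoints(X.reshape(1,3),np.array(p["rvec"],float),np.array(p["tvec"],float),K,None)[0].ravel()
    T=np.array(p["tool_from_camera"]);Rt=Ro.from_euler('xyz',st["tool_rot"]).as_matrix()
    c=T[:3,:3].T@(Rt.T@(X-st["position"])-T[:3,3]);r=np.hypot(c[0],c[1]);th=np.arctan2(r,c[2])
    return np.array([K[0,2]+K[0,0]*th*c[0]/r,K[1,2]+K[1,1]*th*c[1]/r])
def atz(cam,px,z,st=None):
    o,d=ray(cam,px,st);return o+d*(z-o[2])/d[2]
def tri(rs):
    A=sum(np.eye(3)-np.outer(d,d) for o,d in rs);b=sum((np.eye(3)-np.outer(d,d))@o for o,d in rs)
    X=np.linalg.solve(A,b);return X,[float(np.linalg.norm(np.cross(X-o,d))) for o,d in rs]
E
python3 - <<'E'
from h import *
s=status.observe();print({k:np.round(v,3) for k,v in s.items()})
f={c:grab_frame(c) for c in("side","top","wrist")}
for c in f: 
    cv2.imwrite(f"pics/{c}0.png",f[c])
    p=camera_params(c);print(c,np.round(p["K"],1).tolist())
    if c!="wrist":print(ray(c,[320,200]))
    else: print(np.round(p["tool_from_camera"],3))
    for n in("key","keyway","latch","cup"):
        for o in search_frame(c,n):
            e=np.array(o["extent"])*[640,400,640,400];print(c,n,round(o["p"],2),np.round(e,0).tolist())
E
```

```text
pics
{'clock': np.float64(0.0), 'qpos': array([-1.302,  0.522, -0.036,  1.6  ,  0.021,  1.021, -0.113]), 'qd': array([ 0.   , -0.001,  0.   , -0.   ,  0.002,  0.001,  0.002]), 'joint_efforts': array([-1.0000e-03, -9.2709e+01,  1.9790e+00, -3.6995e+01,  1.8000e-02,
        8.0000e-03,  0.0000e+00]), 'position': array([0.208, 0.589, 0.239]), 'tool_rot': array([-3.14 ,  0.   ,  2.803]), 'force': array([0.456, 0.601, 0.393]), 'moment': array([ 0.066,  0.02 , -0.02 ]), 'finger_force': np.float64(0.0), 'grip_width': np.float64(0.085)}
side [[452.9, 0.0, 323.8], [0.0, 452.9, 205.9], [0.0, 0.0, 1.0]]
(array([ 0.06025869, -0.69922559,  0.69569821]), array([ 0.40476072,  0.68850052, -0.6017772 ]))
side key 0.83 [320.0, 257.0, 350.0, 300.0]
side key 0.59 [373.0, 221.0, 399.0, 265.0]
side latch 0.78 [297.0, 150.0, 328.0, 170.0]
side cup 0.7 [238.0, 190.0, 276.0, 236.0]
side cup 0.57 [299.0, 197.0, 335.0, 241.0]
top [[485.8, 0.0, 322.2], [0.0, 485.8, 201.6], [0.0, 0.0, 1.0]]
(array([ 0.30335722, -0.0121883 ,  0.97409985]), array([ 0.18121365, -0.0091744 , -0.98340096]))
top key 0.66 [398.0, 221.0, 425.0, 255.0]
top key 0.54 [393.0, 156.0, 408.0, 189.0]
top keyway 0.73 [194.0, 139.0, 230.0, 186.0]
top latch 0.94 [191.0, 139.0, 231.0, 189.0]
top cup 0.66 [247.0, 239.0, 289.0, 286.0]
top cup 0.63 [294.0, 183.0, 327.0, 229.0]
wrist [[309.7, 0.0, 318.2], [0.0, 309.7, 200.2], [0.0, 0.0, 1.0]]
[[-0.    -0.947 -0.322  0.083]
 [ 1.    -0.    -0.    -0.001]
 [-0.    -0.322  0.947 -0.136]
 [ 0.     0.     0.     1.   ]]
wrist key 0.88 [25.0, 344.0, 54.0, 380.0]
wrist key 0.61 [55.0, 387.0, 85.0, 400.0]
wrist cup 0.73 [70.0, 315.0, 113.0, 362.0]
wrist cup 0.48 [83.0, 363.0, 91.0, 383.0]
```

View pics/top0.png

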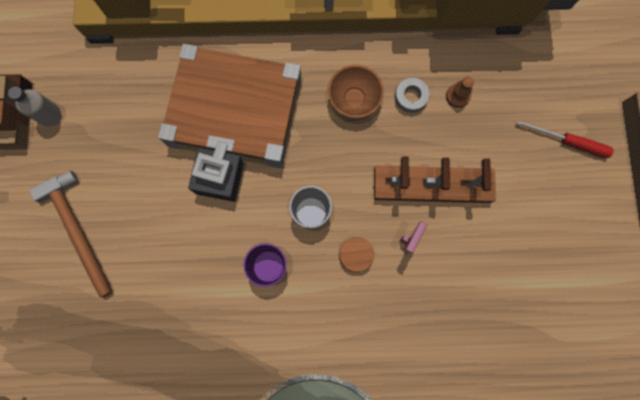

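View pics/side0.png

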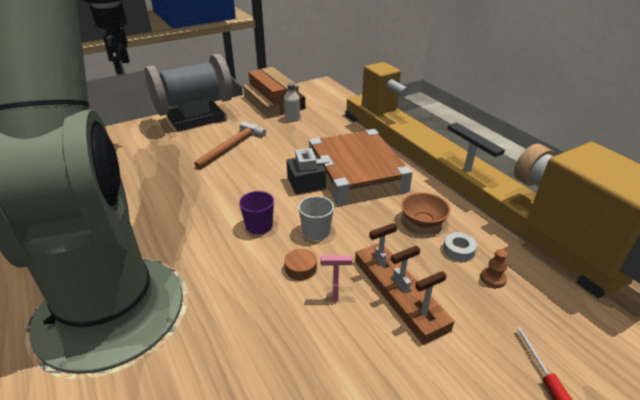

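The top view shows three keys in the block, with handles at (404,172), (445,173) and (486,174). A pink look-alike is at (415,237), the metal cup at (311,208), the purple cup at (266,265) and the latch at (215,167). In the side view the key candidates are (383,231), (406,254) and (431,281), and the pink one is (335,262). Next I'll check the blades in one close crop.

```bash
python3 - <<'E'
from h import *
a=cv2.imread("pics/side0.png")[215:345,345:460];b=cv2.imread("pics/top0.png")[150:210,368:503]
c=cv2.imread("pics/top0.png")[125:210,180:300]
a=cv2.resize(a,(460,520),interpolation=cv2.INTER_CUBIC);b=cv2.resize(b,(336,150),interpolation=cv2.INTER_CUBIC);c=cv2.resize(c,(336,238),interpolation=cv2.INTER_CUBIC)
r=np.zeros((520,336,3),np.uint8);r[:150]=b;r[160:398]=c
cv2.imwrite("pics/crop.png",np.hstack([a,r]))
# rough: handles' ends tri
pairs={"k1":((383,231),(404.5,172)),"k2":((406,254),(445.5,173)),"k3":((431,281),(486.5,174)),"pink":((335,261),(416,237)),"boss":((306,156),(212,168))}
for n,(s,t) in pairs.items():
    X,e=tri([ray("side",s),ray("top",t)]);print(n,X.round(3),np.round(e,4))
print("cup rim",atz("top",[311,208],.075), "block corners",[atz("top",p,.03)[:2].round(3).tolist() for p in ((376,165),(495,166),(495,200),(375,198))])
E
```

```text
k1 [ 0.512 -0.177  0.107] [0.0004 0.0004]
k2 [ 0.508 -0.252  0.108] [0.0009 0.0009]
k3 [ 0.504 -0.328  0.107] [0.0002 0.0002]
pink [ 0.391 -0.192  0.098] [0.0007 0.0007]
boss [0.535 0.181 0.084] [0.001 0.001]
cup rim [ 0.45422403 -0.00328454  0.075     ] block corners [[0.546, -0.135], [0.538, -0.374], [0.468, -0.368], [0.478, -0.13]]
```

View pics/crop.png

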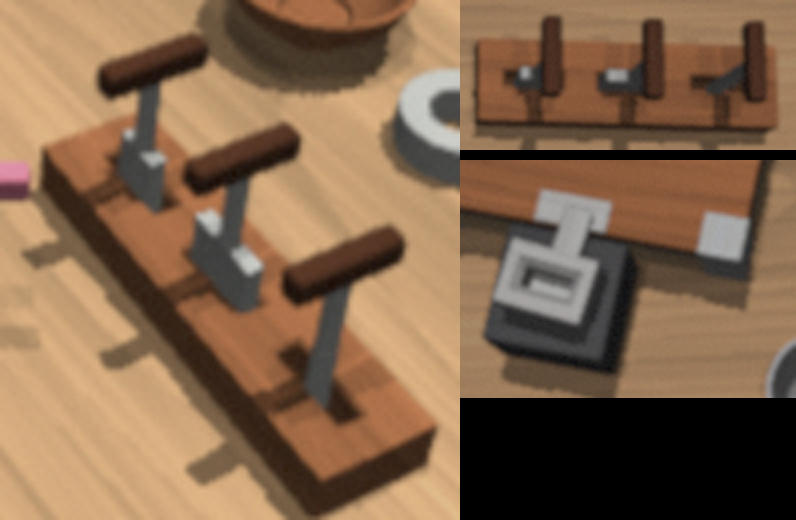

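The crop shows the fitting key, with the narrower flat blade, on the left: handle at top (404,172) and side (383,231). The middle key has the wide blade and the right one is the round rod. The three handles triangulate to z of about 0.107, as expected. I'll move over the latch for a wrist view first.

```bash
cat >> h.py <<'E'
def go(X,yaw=None,st=None):
    st=st or status.observe();R=Ro.from_euler('xyz',st["tool_rot"]).as_matrix()
    d=R.T@(np.array(X)-st["position"])/.06
    t=0 if yaw is None else -((yaw-st["tool_rot"][2]+np.pi)%(2*np.pi)-np.pi)/np.radians(8)
    print("shift",d.round(3),"twist",round(t,3))
def show():
    s=status.observe();print({k:np.round(s[k],4).tolist() for k in("clock","qpos","position","tool_rot","force","grip_width","finger_force")});return s
E
python3 -c "
from h import *
go([.47,.17,.29],2.80)"
```

```text
shift [-6.446 -5.14  -0.845] twist 0.02
```

```bash
python3 -m creep '[[-3.2,-2.6,-0.8,0,1],[-3.2,-2.6,-0.8,0,1],[-3.2,-2.6,-0.8,0,1],[-3.2,-2.6,-0.8,0,1],[-3.2,-2.6,-0.8,0,1]]'; python3 -m creep '[[-3.2,-2.6,0,0,1],[-3.2,-2.6,0,0,1],[-3.2,-2.6,0,0,1],[-3.2,-2.6,0,0,1],[-3.2,-2.6,0,0,1]]'; python3 -c "
from h import *
show();go([.47,.17,.29],2.80)"
```

```text
clock: 1.38
position: [0.3397, 0.3751, 0.2886]
tool_rot: [3.14, 0.002, 2.797]
force: [-0.3, 0.3, -0.7]
grip_width: 0.0858
finger_force: 0.0
clock: 2.0
position: [0.4679, 0.1641, 0.2873]
tool_rot: [-3.141, 0.001, 2.797]
force: [-0.6, 1.8, 0.2]
grip_width: 0.0854
finger_force: 0.0
{'clock': 2.0, 'qpos': [-0.5812, 0.262, 0.152, 1.8799, -0.0452, 1.0028, 0.8162], 'position': [0.4679, 0.1641, 0.2873], 'tool_rot': [-3.141, 0.001, 2.797], 'force': [-0.5864, 1.8043, 0.1826], 'grip_width': 0.0854, 'finger_force': 0.0}
shift [ 0.001  0.105 -0.044] twist -0.022
```

```bash
python3 -m creep '[[0,0,0,0,1],[0,0,0,0,1]]' >/dev/null; python3 - <<'E'
from h import *
import pickle
s=show();f=grab_frame("wrist");cv2.imwrite("pics/w1.png",f);pickle.dump(s,open("w1.pkl","wb"))
for n in("keyway","latch","key","cup"):
    for o in search_frame("wrist",n):
        e=np.array(o["extent"])*[640,400,640,400];print(n,round(o["p"],2),np.round(e,0).tolist())
u,v=proj("wrist",[.535,.181,.086],s);print(u,v)
u,v=int(u),int(v);y0=max(v-60,0);x0=max(u-80,0);c=f[y0:y0+120,x0:x0+160];print(x0,y0)
cv2.imwrite("pics/w1c.png",cv2.resize(c,None,fx=5,fy=5,interpolation=cv2.INTER_CUBIC))
E
```

```text
{'clock': 2.25, 'qpos': [-0.5875, 0.2614, 0.1478, 1.8807, -0.0455, 1.0028, 0.8138], 'position': [0.4657, 0.1688, 0.2872], 'tool_rot': [3.1415, -0.0003, 2.8048], 'force': [0.6606, -0.3385, -0.9249], 'grip_width': 0.0854, 'finger_force': 0.0}
keyway 0.92 [327.0, 200.0, 377.0, 261.0]
latch 0.96 [329.0, 199.0, 378.0, 259.0]
key 0.88 [93.0, 255.0, 143.0, 304.0]
key 0.59 [61.0, 187.0, 110.0, 238.0]
cup 0.92 [166.0, 171.0, 230.0, 239.0]
cup 0.83 [186.0, 76.0, 255.0, 142.0]
347.8009285011866 224.27098936425537
267 164
```

View pics/w1c.png

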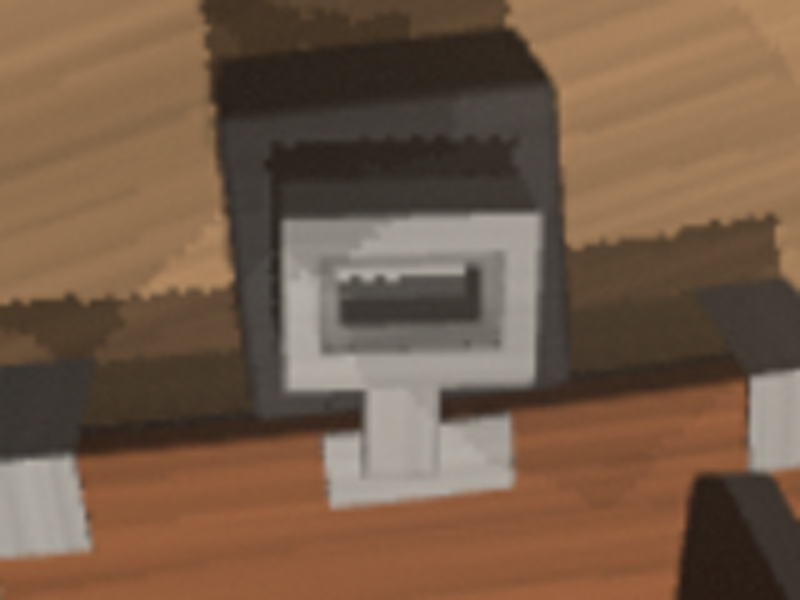

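The crop shows the boss top, with corners near crop (281,213), (543,211), (540,390) and (286,390), the slot mouth inside it, and the tongue lying over the lid.

```bash
python3 - <<'E'
from h import *
import pickle
s=pickle.load(open("w1.pkl","rb"))
f=lambda c:((np.array(c)+.5)/5-.5+[267,164])
B=[(281,213),(543,211),(540,390),(286,390)];M=[(321,252),(505,250),(500,350),(322,353)]
for L in(B,M):
    P=np.array([atz("wrist",f(c),.089,s)[:2] for c in L]);c=P.mean(0)
    l=[np.linalg.norm(P[i]-P[i-1]) for i in range(4)]
    v=(P[0]-P[1])+(P[3]-P[2]);w=P[2]+P[3]-P[0]-P[1]
    print(c.round(4),np.round(l,4),"yaw from y-axis",np.arctan2(-v[0],v[1]),np.arctan2(v[0],-v[1]),"from x",np.arctan2(w[1],w[0]))
# lid yaw from crop edge: (75,428)-(745,365)
a=atz("wrist",f((92,428)),.07,s);b=atz("wrist",f((745,375)),.07,s);print("chest edge yaw",np.arctan2(*( (b-a)[:2]*[1,1])[[0,1]]), a,b)
g=cv2.imread("pics/top0.png")
pb=np.mean([ray("wrist",f(c),s)[1] for c in B],axis=0);o=ray("wrist",f(B[0]),s)[0]
# top-view boss corners from crop at scale 2.8, offset (180,125): 
T=[(512,237),(602,258),(583,325),(497,305)]
t=np.mean([(np.array(c)-[460,160]+.5)/2.8-.5+[180,125] for c in T],axis=0);print("top px",t)
X,e=tri([(o,pb/np.linalg.norm(pb)),ray("top",t)]);print(X,e)
print("top at .089",atz("top",t,.089))
# cup via top & wrist networks
for q in ((166,171,230,239),(186,76,255,142)): print("cup",q,atz("wrist",((q[0]+q[2])/2,(q[1]+q[3])/2),.07,s))
E
```

```text
[0.5343 0.1829] [0.0452 0.0608 0.0463 0.0618] yaw from y-axis 2.802770329632255 -0.33882232395753836 from x -0.2946023853899741
[0.5339 0.1827] [0.0258 0.043  0.0257 0.0427] yaw from y-axis 2.813978779987496 -0.32761387360229716 from x -0.3188937955530624
chest edge yaw 0.25746817269912 [0.54882833 0.09365086 0.07      ] [0.59230771 0.25877559 0.07      ]
top px [211.28571429 167.98214286]
[0.53398164 0.18225882 0.0866992 ] [0.0007997617512185552, 0.0007997617512185494]
top at .089 [0.53269918 0.1812644  0.089     ]
cup (166, 171, 230, 239) [0.45549269 0.00935151 0.07      ]
cup (186, 76, 255, 142) [0.35715219 0.08605801 0.07      ]
```

```bash
python3 -c "
from h import *
go([.508,-.177,.25],3.108)"
```

```text
shift [-2.567 -5.193  0.622] twist -2.179
```

```bash
python3 -m creep '[[-1.3,-2.6,0.3,-1.1,1],[-1.3,-2.6,0.3,-1.1,1],[-1.3,-2.6,0.3,-1.1,1],[-2.57,-5.19,0.62,-2.18,1],[-2.57,-5.19,0.62,-2.18,1]]'>/dev/null; python3 -c "
from h import *
show();go([.508,-.177,.25],3.108)"
```

```text
{'clock': 3.125, 'qpos': [-0.0519, 0.3381, 0.2349, 1.8711, -0.096, 0.9427, 1.7666], 'position': [0.5022, -0.1257, 0.256], 'tool_rot': [3.1413, 0.0006, 3.1108], 'force': [1.8262, 0.0736, 0.1497], 'grip_width': 0.0854, 'finger_force': 0.0}
shift [-0.122 -0.852  0.1  ] twist 0.02
```

```bash
python3 -m creep '[[-0.1,-0.85,0.1,0,1],[-0.1,-0.85,0.1,0,1],[-0.1,-0.85,0.1,0,1]]'>/dev/null; python3 - <<'E'
from h import *
import pickle
s=show();f=grab_frame("wrist");cv2.imwrite("pics/w2.png",f);pickle.dump(s,open("w2.pkl","wb"))
for n in("key","cup"):
    for o in search_frame("wrist",n):
        e=np.array(o["extent"])*[640,400,640,400];print(n,round(o["p"],2),np.round(e,0).tolist())
u,v=proj("wrist",[.512,-.177,.107],s);print(u,v)
u,v=int(u),int(v);y0=max(v-60,0);x0=max(u-80,0);c=f[y0:y0+120,x0:x0+160];print(x0,y0)
cv2.imwrite("pics/w2c.png",cv2.resize(c,None,fx=5,fy=5,interpolation=cv2.INTER_CUBIC))
E
```

```text
{'clock': 3.5, 'qpos': [0.0335, 0.3765, 0.249, 1.834, -0.1124, 0.945, 1.8682], 'position': [0.5063, -0.175, 0.2499], 'tool_rot': [3.1412, -0.0002, 3.1073], 'force': [-0.0302, -0.268, 0.4057], 'grip_width': 0.0857, 'finger_force': 0.0}
key 0.74 [434.0, 97.0, 502.0, 171.0]
cup 0.81 [430.0, 98.0, 503.0, 171.0]
cup 0.61 [484.0, 22.0, 558.0, 86.0]
316.8567826575708 194.75801107250314
236 134
```

View pics/w2c.png

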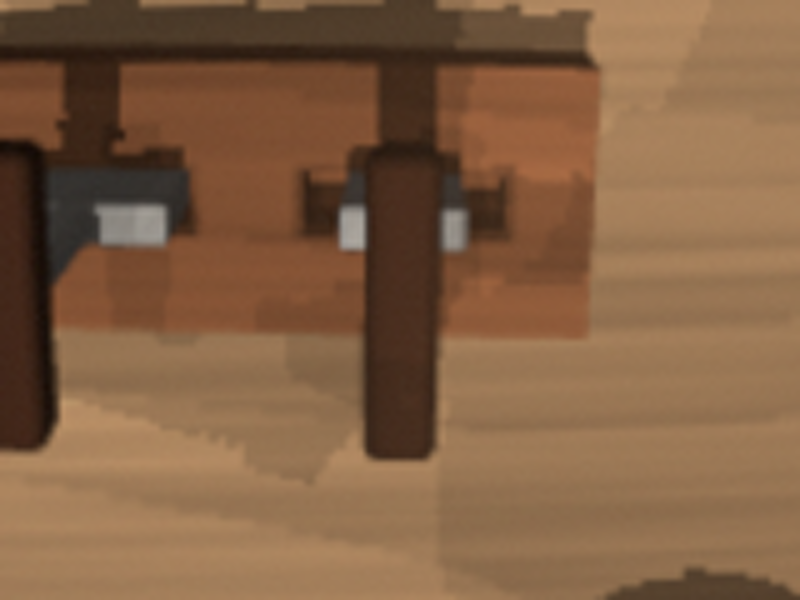

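The crop shows the target key with its narrow steel blade shoulders and its handle running from crop (402,152) to (401,458). It is aligned with the block.

```bash
python3 - <<'E'
from h import *
import pickle
s=pickle.load(open("w2.pkl","rb"))
f=lambda c:((np.array(c)+.5)/5-.5+[236,134])
P=np.array([atz("wrist",f(c),.116,s)[:2] for c in [(370,152),(437,152),(434,458),(367,458)]])
print(P.round(4),P.mean(0));a=P[:2].mean(0);b=P[2:].mean(0);print(np.linalg.norm(a-b),np.arctan2(*(b-a)[::-1]))
X,e=tri([ray("wrist",f((401,305)),s),ray("top",(404.5,172)),ray("side",(383,231))]);print(X,e)
go([P.mean(0)[0],P.mean(0)[1],.096],np.pi+np.arctan2(*(b-a)[::-1]))
E
```

```text
[[ 0.4802 -0.1823]
 [ 0.4806 -0.1704]
 [ 0.5395 -0.1727]
 [ 0.5391 -0.1854]] [ 0.50987381 -0.17769242]
0.05895662091755563 -0.0460827641331815
[ 0.51163608 -0.17743274  0.10720077] [0.000563752006950038, 0.0006651278424699606, 0.00024132366581602327]
shift [-0.057 -0.055  2.57 ] twist 0.097
```

```bash
python3 -m creep '[[-0.06,-0.05,0.8,0.1,0.5],[-0.06,-0.05,1.6,0.1,0.5],[-0.06,-0.05,2.4,0.1,0.5],[-0.06,-0.05,2.57,0.1,0.5],[-0.06,-0.05,2.57,0.1,0.5]]' 100;  python3 -m creep '[[0,0,0,0,0.5],[0,0,0,0,0],[0,0,0,0,0],[0,0,0,0,0],[0,0,0,0,0]]' 100; python3 -c "
from h import *
show()"
```

```text
clock: 4.28
position: [0.5101, -0.1784, 0.0965]
tool_rot: [3.142, 0.0, 3.094]
force: [0.6, 1.1, 0.6]
grip_width: 0.0429
finger_force: 0.0
clock: 4.9
position: [0.5105, -0.1786, 0.0969]
tool_rot: [3.142, 0.002, 3.093]
force: [-0.6, 1.8, 12.5]
grip_width: 0.0124
finger_force: 97.7
{'clock': 4.9, 'qpos': [0.0896, 0.6012, 0.1896, 1.9451, -0.1879, 0.6103, 1.9234], 'position': [0.5105, -0.1786, 0.0969], 'tool_rot': [3.1415, 0.0019, 3.0933], 'force': [-0.5638, 1.8197, 12.461], 'grip_width': 0.0124, 'finger_force': 97.7103}
```

```bash
python3 -m creep '[[0,0,-0.3,0,0],[0,0,-1.0,0,0],[0,0,-1.8,0,0],[0,0,-2.2,0,0],[0,0,-2.2,0,0]]' 100; python3 - <<'E'
from h import *
import pickle
s=show();f=grab_frame("wrist");pickle.dump(s,open("w3.pkl","wb"));cv2.imwrite("pics/w3.png",f)
g=grab_frame("side");cv2.imwrite("pics/s3.png",g)
X=s["position"];u,v=proj("side",X+[0,0,-.04]);u,v=int(u),int(v)
a=cv2.resize(g[max(v-50,0):v+50,u-50:u+50],(400,400),interpolation=cv2.INTER_CUBIC)
u,v=proj("wrist",X+[0,0,-.04],s);print(u,v);u,v=int(u),int(v);y0=max(0,min(v-60,280));print(u-60,y0)
b=cv2.resize(f[y0:y0+120,u-60:u+60],(400,400),interpolation=cv2.INTER_CUBIC)
cv2.imwrite("pics/s3c.png",np.hstack([a,b]))
go([.534,.1825,.26],np.pi-.325)
E
```

```text
clock: 5.52
position: [0.5104, -0.1789, 0.2297]
tool_rot: [-3.141, 0.003, 3.093]
force: [0.3, -0.3, -1.4]
grip_width: 0.0117
finger_force: 98.2
{'clock': 5.525, 'qpos': [0.0374, 0.4082, 0.2537, 1.8467, -0.1281, 0.8991, 1.873], 'position': [0.5104, -0.1789, 0.2297], 'tool_rot': [-3.1412, 0.0034, 3.0931], 'force': [0.2638, -0.2575, -1.4114], 'grip_width': 0.0117, 'finger_force': 98.1537}
319.18676234954 235.92901093313898
259 175
shift [-0.118  6.028 -0.542] twist 1.982
```

View pics/s3c.png

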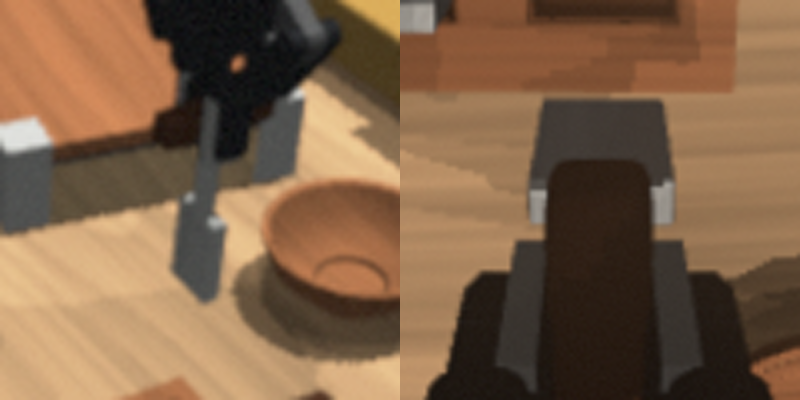

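The crop shows the key held upright and square, with its blade's lower end clear of the block at the right panel's crop (545–663,100). I'll measure the blade tip against the TCP.

```bash
python3 - <<'E'
from h import *
import pickle
s=pickle.load(open("w3.pkl","rb"));R=Ro.from_euler('xyz',s["tool_rot"]).as_matrix()
f=lambda c:((np.array(c)-[400,0]+.5)/(400/120)-.5+[259,175])
for n,c,z in(("tipL",(545,100),.141),("tipR",(664,100),.141),("shL",(529,222),.187),("shR",(674,222),.187)):
    print(n,(R.T@(atz("wrist",f(c),z,s)-s["position"])).round(4))
E
```

```text
tipL [ 0.0036 -0.0129  0.0886]
tipR [0.0036 0.0145 0.0886]
shL [-0.005  -0.014   0.0427]
shR [-0.005   0.0139  0.0427]
```

```bash
python3 -m creep '[[-0.1,3,0,1,0],[-0.1,3,0,1,0],[-0.1,3,0,1,0],[-0.1,4.5,0,1.98,0],[-0.1,4.5,0,1.98,0]]' >/dev/null; python3 -m creep '[[0,0,0,0,0],[0,0,0,0,0]]';python3 -c "
from h import *
show();go([.533,.1825,.20],2.817)"
```

```text
clock: 6.5
position: [0.5284, 0.0898, 0.227]
tool_rot: [-3.14, -0.001, 2.816]
force: [-0.2, 0.0, -1.3]
grip_width: 0.0123
finger_force: 98.3
{'clock': 6.5, 'qpos': [-0.4746, 0.4068, 0.2599, 1.858, -0.13, 0.8947, 1.092], 'position': [0.5284, 0.0898, 0.227], 'tool_rot': [-3.1403, -0.001, 2.8161], 'force': [-0.1659, 0.0204, -1.2746], 'grip_width': 0.0123, 'finger_force': 98.2651}
shift [0.422 1.489 0.449] twist -0.006
```

```bash
python3 -m creep '[[0.42,1.49,0.1,0,0],[0.42,1.49,0.1,0,0],[0.42,1.49,0.43,0,0],[0.42,1.49,0.43,0,0],[0.42,1.49,0.43,0,0]]' >/dev/null;python3 - <<'E'
from h import *
import pickle
s=show();go([.533,.1825,.20],2.817);f=grab_frame("wrist");pickle.dump(s,open("w4.pkl","wb"));cv2.imwrite("pics/w4.png",f)
u,v=proj("wrist",s["position"]+[0,0,-.1],s);u,v=int(u),int(v);y0=max(0,min(v-60,280));print(u-60,y0)
b=cv2.resize(f[y0:y0+120,u-60:u+60],(600,600),interpolation=cv2.INTER_CUBIC);cv2.imwrite("pics/w4c.png",b)
E
```

```text
{'clock': 7.125, 'qpos': [-0.6029, 0.479, 0.2329, 1.811, -0.1395, 0.8675, 0.9393], 'position': [0.5338, 0.1823, 0.2025], 'tool_rot': [-3.1414, 0.0003, 2.8149], 'force': [-0.3354, -0.7813, -2.03], 'grip_width': 0.0118, 'finger_force': 98.2831}
shift [ 0.014 -0.001  0.041] twist -0.015
259 143
```

View pics/w4c.png

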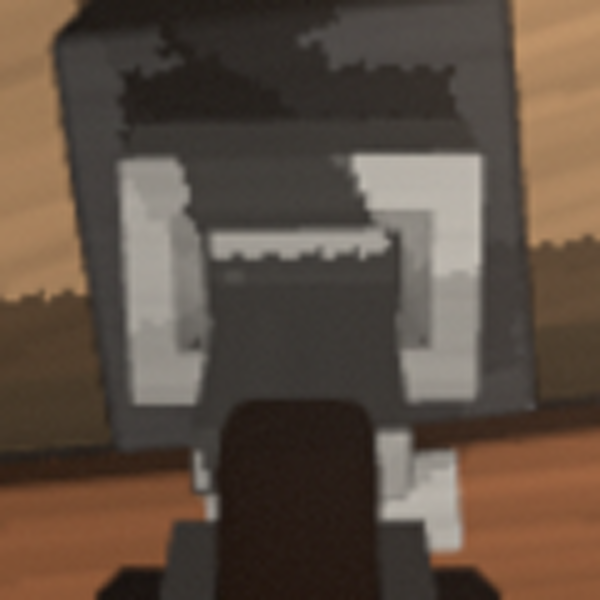

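The crop shows the blade tip over the slot: tip edge at crop (208–392, about 265), boss corners at (118,160), (481,157), (480,400) and (133,404).

```bash
python3 - <<'E'
from h import *
import pickle
s=pickle.load(open("w4.pkl","rb"));R=Ro.from_euler('xyz',s["tool_rot"]).as_matrix()
f=lambda c:((np.array(c)+.5)/5-.5+[259,143])
t=lambda c,z:(R.T@(atz("wrist",f(c),z,s)-s["position"])).round(4)
B=np.array([t(c,.089) for c in((118,160),(482,155),(480,400),(133,404))]);print(B,B.mean(0))
v=B[1]+B[2]-B[0]-B[3];print("twist of boss in tool (rad)",np.arctan2(-v[0],v[1]))
print(t((208,265),.1137),t((392,265),.1137))
E
```

```text
[[ 0.0211 -0.0306  0.1135]
 [ 0.0219  0.0299  0.1135]
 [-0.0221  0.0312  0.1135]
 [-0.0229 -0.0296  0.1135]] [-0.0005    0.000225  0.1135  ]
twist of boss in tool (rad) -0.013189672022134719
[ 0.0107 -0.0144  0.0888] [0.0107 0.0136 0.0888]
```

Key and boss line up within 1 mm, so I'll insert.

```bash
python3 -m creep '[[0,0,0.3,0,0],[0,0,0.4,0,0],[0,0,0.5,0,0],[0,0,0.5,0,0]]' 110;  python3 -m creep '[[0,0,0.1,0,0],[0,0,0.2,0,0],[0,0,0.23,0,0],[0,0,0.23,0,0]]'
```

```text
clock: 7.68
position: [0.5335, 0.1834, 0.1721]
tool_rot: [-3.142, -0.0, 2.817]
force: [-0.2, -0.2, -1.5]
grip_width: 0.0121
finger_force: 108.7
clock: 8.18
position: [0.5334, 0.1835, 0.1581]
tool_rot: [-3.141, -0.0, 2.817]
force: [-0.2, -0.5, -1.7]
grip_width: 0.0119
finger_force: 108.7
```

```bash
python3 -m creep '[[0,0,0,1,0],[0,0,0,2,0],[0,0,0,3,0],[0,0,0,4,0],[0,0,0,5,0]]'; python3 -c "
from h import *
s=show();print(s['moment'])"; python3 -m creep '[[0,0,0,1,0],[0,0,0,2,0],[0,0,0,3,0],[0,0,0,3.5,0],[0,0,0,3.5,0]]'; python3 -c "
from h import *
s=show();print(s['moment'])"
```

```text
clock: 8.8
position: [0.5337, 0.1838, 0.1585]
tool_rot: [3.141, 0.0, 2.114]
force: [0.3, 0.8, -3.2]
grip_width: 0.0123
finger_force: 108.5
{'clock': 8.8, 'qpos': [-0.7239, 0.564, 0.4064, 1.8536, -0.304, 0.7844, 0.3868], 'position': [0.5337, 0.1838, 0.1585], 'tool_rot': [3.1408, 0.0, 2.1143], 'force': [0.2726, 0.8298, -3.2077], 'grip_width': 0.0123, 'finger_force': 108.4527}
[ 0.26768433 -0.30132039  0.07705747]
clock: 9.43
position: [0.5338, 0.1838, 0.1584]
tool_rot: [3.141, -0.0, 1.631]
force: [1.3, 1.3, -1.5]
grip_width: 0.0124
finger_force: 108.7
{'clock': 9.425, 'qpos': [-0.8126, 0.5926, 0.5394, 1.8578, -0.4102, 0.8022, 0.0015], 'position': [0.5338, 0.1838, 0.1584], 'tool_rot': [3.1406, -0.0001, 1.6307], 'force': [1.2965, 1.2627, -1.5451], 'grip_width': 0.0124, 'finger_force': 108.6674}
[ 0.27480036 -0.46531002  0.05373314]
```

```bash
for i in 1; do python3 -m creep '[[0,0,0,0.7,0],[0,0,0,0.7,0]]'; python3 -c "
from h import *
s=show();print(s['moment'])"; python3 -m creep '[[0,0,0,0.7,0],[0,0,0,0.7,0]]'; python3 -c "
from h import *
s=show();print(s['moment'])"; done
```

```text
clock: 9.68
position: [0.5337, 0.1837, 0.1584]
tool_rot: [3.141, -0.0, 1.534]
force: [1.9, 0.7, -0.6]
grip_width: 0.0119
finger_force: 108.7
{'clock': 9.675, 'qpos': [-0.8293, 0.5994, 0.5657, 1.8588, -0.4319, 0.8071, -0.0747], 'position': [0.5337, 0.1837, 0.1584], 'tool_rot': [3.141, -0.0002, 1.5342], 'force': [1.924, 0.659, -0.6496], 'grip_width': 0.0119, 'finger_force': 108.7248}
[ 0.40631975 -0.44721494  0.04256917]
clock: 9.93
position: [0.5336, 0.1838, 0.1584]
tool_rot: [3.141, 0.0, 1.439]
force: [1.9, 1.6, 0.1]
grip_width: 0.0127
finger_force: 110.2
{'clock': 9.925, 'qpos': [-0.8464, 0.6066, 0.592, 1.8596, -0.4533, 0.8125, -0.1504], 'position': [0.5336, 0.1838, 0.1584], 'tool_rot': [3.1412, 0.0001, 1.4389], 'force': [1.8547, 1.6455, 0.0896], 'grip_width': 0.0127, 'finger_force': 110.2153}
[ 0.32431749 -0.56580381  1.30730034]
```

The moment jumped to 1.3 N m, so the stop is reached. I'll back off a little within the play and withdraw straight up.

```bash
python3 -m creep '[[0,0,0,-0.5,0],[0,0,0,-0.5,0],[0,0,-0.2,-0.5,0],[0,0,-0.5,-0.5,0],[0,0,-1.2,-0.5,0]]'; python3 -m creep '[[0,0,-0.3,0,0],[0,0,-0.3,0,0]]'; python3 - <<'E'
from h import *
import pickle
s=show();f=grab_frame("wrist");pickle.dump(s,open("w5.pkl","wb"));cv2.imwrite("pics/w5.png",f)
g=grab_frame("side");a=cv2.resize(g[125:200,265:365],(400,300),interpolation=cv2.INTER_CUBIC)
u,v=proj("wrist",s["position"]+[0,0,-.12],s);u,v=int(u),int(v);y0=max(0,min(v-75,250));print(u-75,y0)
b=cv2.resize(f[y0:y0+150,u-75:u+75],(400,400),interpolation=cv2.INTER_CUBIC)
c=np.zeros((400,800,3),np.uint8);c[:300,:400]=a;c[:,400:]=b;cv2.imwrite("pics/c5.png",c)
for cam in("top","wrist","side"):
    if cam=="top":grab_frame("top")
    for o in search_frame(cam,"cup")+search_frame(cam,"latch"):print(cam,round(o["p"],2),(np.array(o["extent"])*[640,400,640,400]).round(0))
E
```

```text
clock: 10.55
position: [0.5329, 0.183, 0.2312]
tool_rot: [-3.14, 0.001, 1.504]
force: [0.4, 0.2, -1.4]
grip_width: 0.0123
finger_force: 108.9
clock: 10.8
position: [0.5338, 0.1837, 0.2495]
tool_rot: [3.14, -0.001, 1.504]
force: [0.4, 0.4, -2.8]
grip_width: 0.0121
finger_force: 109.1
{'clock': 10.8, 'qpos': [-0.8963, 0.4885, 0.6547, 1.7772, -0.3493, 0.992, -0.1711], 'position': [0.5338, 0.1837, 0.2495], 'tool_rot': [3.1398, -0.0015, 1.5043], 'force': [0.4333, 0.3826, -2.7945], 'grip_width': 0.0121, 'finger_force': 109.1127}
243 120
top 0.83 [246. 237. 289. 284.]
top 0.82 [295. 184. 329. 230.]
top 0.87 [198. 148. 247. 190.]
wrist 0.85 [153. 229. 218. 297.]
wrist 0.77 [252. 273. 273. 300.]
wrist 0.57 [287. 151. 354. 213.]
wrist 0.28 [252. 273. 274. 298.]
side 0.84 [300. 198. 335. 239.]
side 0.79 [237. 191. 276. 235.]
side 0.67 [293. 149. 320. 172.]
```

View pics/c5.png

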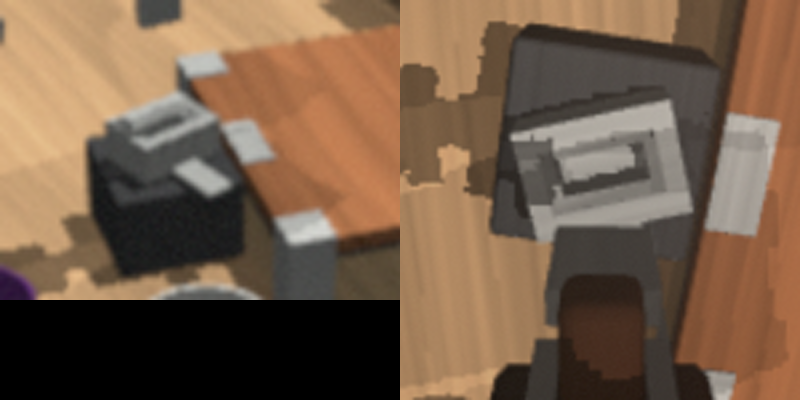

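The pictures show the key clear of the slot, with the latch turned and its tongue off the lid at left-panel crop (205,178). I'll compute the latch angle and the cup centre.

```bash
python3 - <<'E'
from h import *
import pickle
s=pickle.load(open("w5.pkl","rb"))
f=lambda c:((np.array(c)-[400,0]+.5)/(400/150)-.5+[243,120])
w=lambda c,z:atz("wrist",f(c),z,s)[:2]
B=[w(c,.089) for c in((510,135),(670,100),(692,212),(540,240))]
v=B[1]+B[2]-B[0]-B[3];print("boss",np.mean(B,axis=0),np.linalg.norm(v)/2,"long axis",np.arctan2(v[1],v[0]),np.arctan2(v[1],v[0])-np.pi/2)
a,b=w((748,0),.07),w((678,355),.07);print("chest edge",a,b,"yaw",np.arctan2(-(a-b)[0],(a-b)[1]),np.arctan2((a-b)[0],-(a-b)[1]))
for cam in("top","side"):
    for o in silhouettes(cam,"cup"):
        m=o["mask"];e=np.array(o["extent"])*[640,400,640,400];print(cam,round(o["p"],2),e.round(0),m.sum())
g=grab_frame("top")
c=g[170:245,270:350];cv2.imwrite("pics/cup.png",cv2.resize(c,None,fx=7,fy=7,interpolation=cv2.INTER_CUBIC))
E
```

```text
boss [0.53407533 0.18213214] 0.059608776892000816 long axis 0.13918078494462177 -1.4316155418502747
chest edge [0.59368651 0.24191404] [0.56087054 0.0929895 ] yaw -0.21688701535092098 2.9247056382388723
top 0.77 [293. 186. 329. 229.] 1412
top 0.66 [243. 238. 289. 286.] 1469
side 0.93 [237. 191. 273. 235.] 1183
side 0.56 [299. 196. 334. 243.] 1284
```

View pics/cup.png

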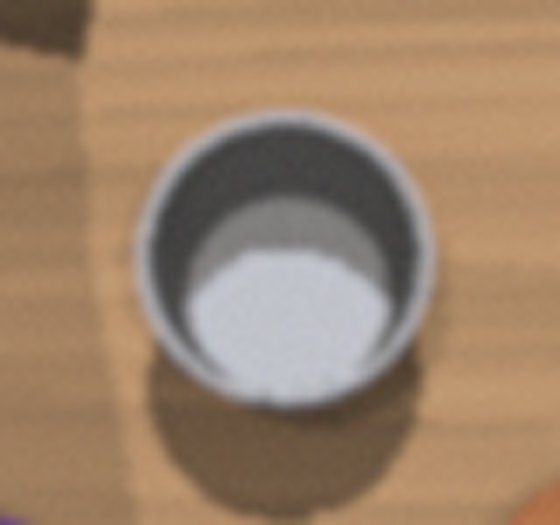

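The crop shows the metal cup's rim centred at crop (287,259), which is top pixel (311,207). The latch angle works out to about 1.2 rad. I'll triangulate the rim and move there.

```bash
python3 - <<'E'
from h import *
import pickle
grab_frame("side");p=(287+.5)/7-.5+270,(259+.5)/7-.5+170
C=atz("top",p,.075);print(C)
m=[o["mask"] for o in silhouettes("side","cup")]
for k in m:
    ys,xs=np.nonzero(k);
    if xs.mean()>290:
        print("predicted rim top/left/right", [proj("side",C+d).round(1) for d in([.028,.028,0],[-.028,-.028,0],[.028,-.028,0],[-.028,.028,0])],"mask",xs.min(),xs.max(),ys.min())
        th=np.linspace(0,6.3,60);q=np.array([proj("side",C+[.04*np.cos(t),.04*np.sin(t),0]) for t in th]);print(q.min(0),q.max(0))
go([C[0],C[1],.25],1.504)
E
```

```text
[ 0.45696308 -0.00254515  0.075     ]
predicted rim top/left/right [array([319.5, 195.8]), array([310.3, 216.8]), array([332.3, 208.7]), array([298.1, 203.3])] mask 297 333 196
[297.15743441 195.34990477] [332.90788377 217.24842023]
shift [-3.179 -1.066 -0.03 ] twist 0.002
```

```bash
python3 -m creep '[[-0.8,-0.27,0,0,0],[-1.6,-0.54,0,0,0],[-2.4,-0.8,0,0,0],[-3.18,-1.07,0,0,0],[-3.18,-1.07,0,0,0]]'>/dev/null; python3 -m creep '[[0,0,0,0,0],[0,0,0,0,0]]'; python3 -c "
from h import *
go([.457,-.0025,.096],1.504)"
```

```text
clock: 12.38
position: [0.4571, -0.0018, 0.2482]
tool_rot: [3.142, 0.0, 1.506]
force: [0.6, -0.6, -1.1]
grip_width: 0.0124
finger_force: 109.0
shift [-1.100e-02 -1.000e-03  2.536e+00] twist 0.011
```

```bash
python3 -m creep '[[0,0,0.7,0,0],[0,0,1.4,0,0],[0,0,1.9,0,0],[0,0,2.2,0,0],[0,0,2.4,0,0]]'; python3 -m creep '[[0,0,0.13,0,0],[0,0,0.13,0,0],[0,0,0.13,0,0]]'
```

```text
clock: 13.0
position: [0.4567, -0.0021, 0.1032]
tool_rot: [-3.141, 0.0, 1.505]
force: [0.2, -0.7, -1.4]
grip_width: 0.0121
finger_force: 108.9
clock: 13.38
position: [0.457, -0.0025, 0.0969]
tool_rot: [3.141, -0.0, 1.504]
force: [0.4, 0.2, -1.4]
grip_width: 0.0123
finger_force: 108.9
```

```bash
python3 -m creep '[[0,0,0.05,0,0],[0,0,0.05,0,0]]' 20; python3 -m creep '[[0,0,0,0,0],[0,0,0,0,0.3],[0,0,0,0,0.5],[0,0,0,0,0.5],[0,0,0,0,0.5]]'; python3 -m creep '[[0,0,-0.3,0,0.5],[0,0,-1,0,0.5],[0,0,-2,0,0.5],[0,0,-3,0,0.5],[0,0,-3,0,0.5]]'; python3 - <<'E'
from h import *
show();g=grab_frame("side");t=grab_frame("top")
a=cv2.resize(g[130:260,220:370],(400,346),interpolation=cv2.INTER_CUBIC);b=cv2.resize(t[130:260,185:335],(400,346),interpolation=cv2.INTER_CUBIC)
cv2.imwrite("pics/end.png",np.hstack([a,b]))
E
```

```text
clock: 13.62
position: [0.4568, -0.0025, 0.0935]
tool_rot: [3.141, -0.0, 1.504]
force: [-0.6, 0.3, -3.2]
grip_width: 0.0119
finger_force: 108.9
clock: 14.25
position: [0.4567, -0.0026, 0.0934]
tool_rot: [-3.142, 0.0, 1.504]
force: [-0.2, 0.9, 0.1]
grip_width: 0.0427
finger_force: 0.0
clock: 14.88
position: [0.4582, -0.0025, 0.2767]
tool_rot: [3.136, -0.003, 1.505]
force: [0.4, 0.5, -0.3]
grip_width: 0.0424
finger_force: 0.0
{'clock': 14.875, 'qpos': [-0.7631, 0.2663, 0.7848, 2.0048, -0.2331, 0.9533, 0.0729], 'position': [0.4582, -0.0025, 0.2767], 'tool_rot': [3.136, -0.0027, 1.5045], 'force': [0.3523, 0.4893, -0.3044], 'grip_width': 0.0424, 'finger_force': 0.0}
```

View pics/end.png

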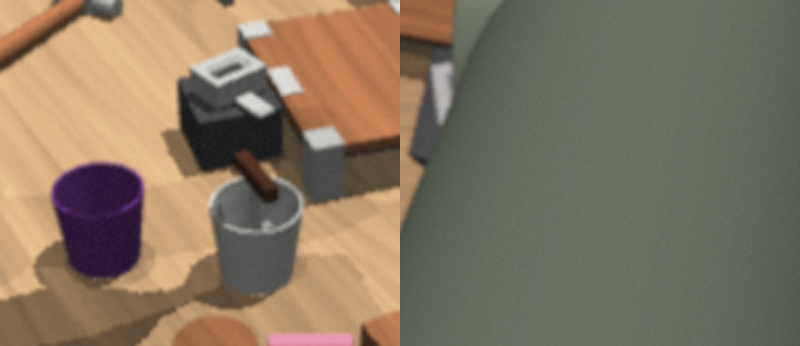

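The side view shows the key in the metal cup with its handle above the rim, at crop (256,175), and the latch open with its tongue off the lid. The arm touches nothing, so I'll let it settle briefly and hand in.

```bash
python3 -m creep '[[0,0,0,0,0.5],[0,0,0,0,0.5],[0,0,0,0,0.5],[0,0,0,0,0.5]]'; python3 -c "
from workcell import bot
print(bot.job_done())"
```

```text
clock: 15.48
position: [0.4567, -0.0027, 0.2732]
tool_rot: [-3.141, 0.0, 1.504]
force: [0.1, -0.8, -0.2]
grip_width: 0.0429
finger_force: 0.0
the job is handed in; nothing more can be done
None
```

The fitting key turned the latch to its stop (about 1.2 rad, tongue clear of the lid) and now stands blade down in the metal cup; the job was handed in at 15.5 s.

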